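Prop open the lid of the small-parts chest

TASK

Open the lid of the small wooden chest with its prop rod: take the rod by its red sleeve, raise the lid with it and swing the rod's black foot into the steel-rimmed hole in the chest's base board, so that the lid stays propped open when you let go. Do not knock over or shift the thread spool and the bead jar that stand on the base board, nor the brass weight beside it.

Things in the scene. Friction and masses are not known exactly. Their poses are not given: they have to be found in the camera images.
- chest: Wooden chest on a plywood base board, fixed to the bench. Origin on the bench under the holding hole; x points from the hole straight back to the chest, z up. Board 425 x 250 mm, 22 mm thick, from 200 mm in front of the hole to 225 mm behind it. The chest (165 x 240 mm, rim 60 mm above the board) stands on it, its front wall 43 mm behind the hole's centre.
- hole (a point): Centre of the mouth of the holding hole, level with the board's top, 22 mm above the bench; axes as the chest's. The hole is a rectangle 28 mm along x and 20 mm along y, 16 mm deep, with a flat steel rim. The rod swings only in the x-z plane through this point.
- lid_hinge (a point): Middle of the lid's hinge line, on the far rim of the chest: 208 mm along the chest's x behind the hole's mouth and 60 mm above it; the line runs along the chest's y. This point turns with the lid.
- lid (a joint): Opening angle of the lid (rad): 0 shut, grows as the front edge rises, 1.4 at most. The wooden lid (172 x 244 x 10 mm, about 0.45 kg) has no stay but the rod and falls shut when it is not held. With the rod's foot in the hole it stands at about 0.7.
- rod_pivot (a point): Pivot pin of the prop rod, on the lid's front edge at mid-width: 180 mm from the hinge line and 6 mm above it while the lid is shut. The rod turns freely on it about the chest's y. Moving the rod's foot over the board from the start towards the hole makes the rod push the lid up.
- rod_grip (a point): Centre of the red sleeve (14 mm thick, 56 mm long) on the 8 mm steel rod, 95 mm from the tip: grip here, fingers either side along y. Its x axis points up the rod from tip to pivot: 0.30 rad above level at the start, about 1.2 when the foot is in the hole (still leaning back to the lid); by then a gripper must be tilted about 40 degrees back from the lid to clear rod and lid.
- rod_tip (a point): Centre of the rounded end (radius 5.5 mm) of the rod's black rubber foot, 205 mm from the pivot. At the start it rests on the base board, about 168 mm in front of the hole, 5.5 mm above the board; at the bottom of the hole it lies 10.5 mm below the hole's mouth.
- spool_mid (a point): Middle of a loose spool of red thread (38 mm across, 50 mm tall) that stands on the base board, on the +y side of the rod. Bystander.
- jar_mid (a point): Middle (30 mm up) of a loose glass bead jar (44 mm across, 61 mm tall) that stands on the base board, on the -y side of the rod. Bystander.
- weight_mid (a point): Middle of a loose brass weight with a knob (24 mm across, 35 mm tall) on the bench, beside the base board on the +y side. Bystander.

How it is judged (in metres and radians):
At the end, for the whole second after the job is handed in: The rod's foot stands in the holding hole (its tip at least 6 mm below the mouth, within the hole's sides), the lid rests on the rod open by more than 0.5 rad and still (under 0.05 rad/s) (z of rod_tip in the frame of hole below -0.006 m and x of rod_tip in the frame of hole between -0.016 and 0.016 m and y of rod_tip in the frame of hole between -0.012 and 0.012 m and value of joint lid above 0.5 rad and velocity of joint lid between -0.05 and 0.05 rad/s); the robot touches nothing.
It fails at once if the thread spool is shifted by more than 30 mm or tipped by more than 0.5 rad (distance of spool_mid from where it was at the start of the episode above 0.03 m or angle between spool_mid's own z axis and vertical above 0.5 rad).
It fails at once if the bead jar is shifted by more than 30 mm or tipped by more than 0.5 rad (distance of jar_mid from where it was at the start of the episode above 0.03 m or angle between jar_mid's own z axis and vertical above 0.5 rad).
It fails at once if the brass weight is shifted by more than 30 mm or tipped by more than 0.5 rad (distance of weight_mid from where it was at the start of the episode above 0.03 m or angle between weight_mid's own z axis and vertical above 0.5 rad).
It also fails if it takes over 38 s, if anything falls off the work surface, if the arm or the gripper's body presses on something with over 40 N, if the wrist force passes 120 N, or if a joint passes its speed limit or range.

ROBOT

A 6-joint arm with a two-finger parallel gripper is mounted at the origin on a cart in front of the work surface, level with it; the furniture and walls round the work are solid. World frame = base frame: x ahead of the robot, y to its left, z up, the work surface at z = 0. Lengths are in mm, angles in rad, forces in N, time in s.
With the tool pointing down it reaches from about 350 to 975 mm from the base axis. Payload 7.1 kg.
Tool frame: the origin (TCP) lies midway between the tips of the shut fingers; the grasp point (between the pads) lies 19 mm behind it; z points along the fingers, y is the line along which they close (so a half turn about z gives the same grasp; the last joint's range is limited). The gripper opens to 88 mm and grips with 3 to 60 N. Pads are 20 mm wide; open, the fingers measure 115 mm over their backs; the gripper's body (75 mm by 178 mm) begins 61 mm behind the grasp point.
Start: joints at [-1.267, 0.423, 1.63, -0, 1.089, -0.019], TCP at [198.282, -592.696, 222.675] pointing down, gripper open.
Joint ranges: [-3, 3], [-0.9, 2.11], [0.09, 2.58], [-1.31, 4.45], [0.11, 2.69], [-2.54, 2.54]. Speed limits (rad/s): [2.39, 2.39, 3.01, 3.14, 3.14, 3.14].

INTERFACE

Orientations are given as a rotation vector (axis times angle).
In Python, from workcell import ctrl gives the robot as it stands.
- The arm moves only by the shell command python3 -m inch 'ROWS' [OPENING]. ROWS is JSON, a list of rows, each an object with "xyz": the shift along the tool's x, y, z in mm, a list of three; "rot": the turn, a rotation vector about the tool's x, y, z in rad, a list of three. In form: [{"xyz": [dx, dy, dz], "rot": [ax, ay, az]}, ...]. A call has 1 to 12 rows; each row is the pose to reach, as a shift and turn from the pose commanded when the call began, along the tool's axes at that moment; what a row does not reach only later rows make up. A row lasts 1/12 s, in which the tool goes at most 41.7 mm and 7.16 degrees, less where a joint would pass 70% of its speed; a pose out of reach is approached as far as the arm can. A call with a gripper value outside its range is refused whole. OPENING is the closure in counts, from 0 (fully open) to 255 (shut), set as the call begins (- or left out, the last holds). The fingers move at their own pace and stop on an object; the grip force is fixed at half the most. Time passes only in rows, so rows that repeat a pose let the fingers close. It gives the time, the measured TCP pose, the force, the opening and the grip force at its end, in the units of the state.
- ctrl.get_obs(): the state, without advancing time (a new reading comes with each control period).
- ctrl.get_image(name): name is "side" or "top" or "wrist"; returns the picture (384x512x3 uint8, red, green, blue); there is no depth.
- ctrl.camera_model(name): a dict with "fx", "fy", "cx", "cy" (pixels), "k1" (the pictures are not rectified: a ray, as slopes to the right and down, at radius r is drawn at 1 + k1 r^2 times it, then the intrinsics apply), "position" and "attitude" of the camera in the world. Camera axes: x right, y up, looking along -z (the intrinsics and any distortion apply to the point x, -y, -z); pixel columns grow to the right and rows downward; lengths in mm; the calibration is good to about 2 mm. A picture is of the moment at which its call begins: read the wrist's pose just before it. camera_model takes no time and is no camera call; for the wrist camera it gives the pose at the moment of the call.
- ctrl.close_job(): hands the job in; it is judged then, once.
The state is a dict: "t": time; "qpos": joint angles; "qvel": joint speeds; "joint_torque": joint torques, N m; "ee_pos": TCP position; "orientation": TCP orientation; "ft_force": force on the tool from outside, world axes, zero at the start; "moment": the same for the moment, N m; "width": finger opening in mm; "grasp_force": force on a finger pad.
Only numpy, scipy, OpenCV 4.12 (cv2) and the standard library are available. Lean on these libraries where they do the work, as an engineer would, in place of code of your own. Each camera call takes 0.05 s, during which the arm holds its last target. There are 200 camera calls.

## Working session

There is one attempt and no reset: what is moved stays moved. The work goes in short steps, Python scripts to look and compute and a shell command to move; the robot and the scene stay as the last step left them, time stands still between calls to the robot, and variables do not carry over. Pictures are saved under pics/ and viewed, at most 10 in all, crops included, and the job is handed in when it is done.

```bash
mkdir -p pics; ls; python3 - <<'E'
from workcell import ctrl
import cv2
o=ctrl.get_obs();print(o)
for n in("side","top"):
    print(ctrl.camera_model(n)); im=ctrl.get_image(n); cv2.imwrite(f"pics/{n}0.png",im[:,:,::-1])
E
```

```text
pics
{'t': 0.0, 'qpos': array([-1.26703011e+00,  4.23837150e-01,  1.63070974e+00, -5.94462672e-06,
        1.08857985e+00, -1.89981237e-02]), 'qvel': array([ 0.00179323, -0.00103272, -0.00023304, -0.00023237,  0.00036105,
        0.00027966]), 'joint_torque': array([ 2.85243717e-03, -5.44618714e+01, -2.73663676e+01,  6.43925881e-02,
        2.26260570e-02, -1.36269691e-04]), 'ee_pos': array([ 198.0982829 , -592.17916912,  221.89624372]), 'orientation': array([-3.09927242e+00, -5.04559565e-01,  3.49966387e-04]), 'ft_force': array([-0.10513959,  0.48529004,  0.3856146 ]), 'moment': array([-0.01713831,  0.01801857,  0.04535574]), 'grasp_force': 0.0, 'width': 87.93338115979813}
{'fx': 378.7846577262374, 'fy': 378.7846577262374, 'cx': 251.64508298065726, 'cy': 189.4908406668631, 'k1': -0.07895962260773583, 'position': array([ 276.3766206 , -722.91251795,  467.96756597]), 'attitude': array([ 1.11541288, -0.2504634 , -0.37804478])}
{'fx': 403.72133213590007, 'fy': 403.72133213590007, 'cx': 255.549238287548, 'cy': 190.8130037861673, 'k1': -0.11588242550466689, 'position': array([ 485.9732769 ,   -2.65955792, 1066.44870638]), 'attitude': array([ 0.05895196, -0.10478781, -1.55586091])}
```

View pics/side0.png

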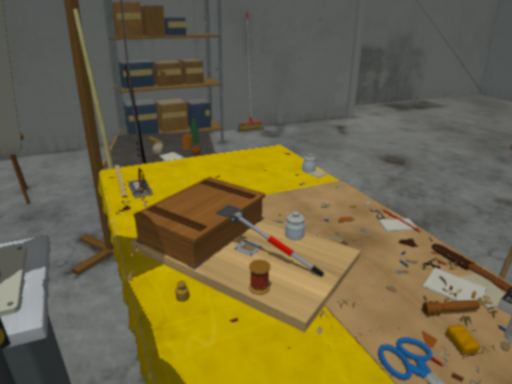

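View pics/top0.png

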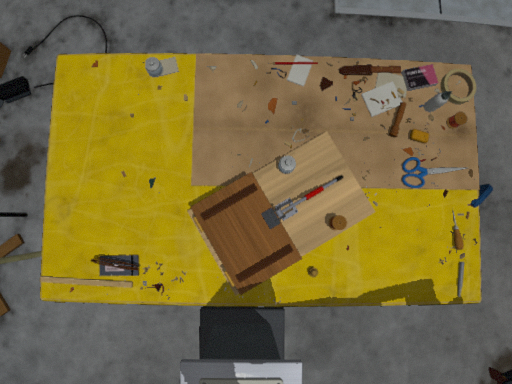

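The side view shows the rod's red sleeve near (280,245), its black tip near (318,270), the spool at (260,277), the jar at (294,226) and the weight at (182,291). In the top view the sleeve is at about (315,192), the tip at (340,178), the spool at (337,222), the jar at (287,163) and the weight at (313,271). The hinge side of the chest faces the robot, to the left. Next I'll measure these.

```bash
cat > h.py <<'E'
import numpy as np, cv2
from scipy.spatial.transform import Rotation as R
from workcell import ctrl
def ray(m,u,v):
    K=np.array([[m['fx'],0,m['cx']],[0,m['fy'],m['cy']],[0,0,1]])
    p=cv2.undistortPoints(np.array([[[u,v]]],float),K,np.array([m['k1'],0,0,0,0]))[0,0]
    d=R.from_rotvec(m['attitude']).apply([p[0],-p[1],-1]); return np.array(m['position']),d/np.linalg.norm(d)
def plane(m,u,v,z):
    o,d=ray(m,u,v); return o+d*(z-o[2])/d[2]
def tri(m1,p1,m2,p2):
    (a,d),(b,e)=ray(m1,*p1),ray(m2,*p2)
    s=np.linalg.lstsq(np.c_[d,-e],b-a,rcond=None)[0]; P,Q=a+s[0]*d,b+s[1]*e
    return (P+Q)/2,np.linalg.norm(P-Q)
def proj(m,P):
    q=R.from_rotvec(m['attitude']).inv().apply(np.array(P)-m['position']); x,y=q[0]/-q[2],-q[1]/-q[2]
    f=1+m['k1']*(x*x+y*y); return np.array([m['fx']*x*f+m['cx'],m['fy']*y*f+m['cy']])
def blob(im,lo,hi,box):
    x0,y0,x1,y1=box; hsv=cv2.cvtColor(im,cv2.COLOR_RGB2HSV)[y0:y1,x0:x1]
    k=cv2.inRange(hsv,np.array(lo),np.array(hi))
    if lo[0]==0 and hi[0]<15: k|=cv2.inRange(hsv,np.array([170,*lo[1:]]),np.array([180,*hi[1:]]))
    n,l,s,c=cv2.connectedComponentsWithStats(k)
    if n<2: return None
    i=1+np.argmax(s[1:,4]); return c[i]+[x0,y0],s[i],(l==i)
E
python3 - <<'E'
from h import *
I={n:cv2.imread(f"pics/{n}0.png")[:,:,::-1].copy() for n in("side","top")}
M={n:ctrl.camera_model(n) for n in I}
rs=blob(I['side'],(0,150,90),(8,255,255),(265,225,310,265)); rt=blob(I['top'],(0,150,90),(8,255,255),(295,178,340,205))
bs=blob(I['side'],(0,0,0),(180,255,60),(300,255,335,285)); bt=blob(I['top'],(0,0,0),(180,255,60),(325,168,350,190))
for a in(rs,rt,bs,bt): print(a[0],a[1])
print('grip',tri(M['side'],rs[0],M['top'],rt[0]),plane(M['top'],*rt[0],55.6))
print('foot',tri(M['side'],bs[0],M['top'],bt[0]))
a=cv2.resize(I['side'][170:310,125:365],None,fx=3.3,fy=3.3,interpolation=2);cv2.imwrite('pics/sc.png',a[:,:,::-1])
a=cv2.resize(I['top'][120:300,180:390],None,fx=3.3,fy=3.3,interpolation=2);cv2.imwrite('pics/tc.png',a[:,:,::-1])
E
```

```text
[279.73493976 245.1746988 ] [  3  11  25  19 166]
[313.87755102 192.32653061] [10  8 19 14 98]
[316.8  271.02] [12 12 11  9 50]
[338.85714286 177.57142857] [10  8  8  5 21]
grip (array([ 589.98418659, -179.10199797,   57.43664004]), np.float64(0.6910539508395005)) [ 590.49197195 -179.570534     55.6       ]
foot (array([ 632.42770241, -249.9786456 ,   30.59618344]), np.float64(1.0367030073638261))
```

View pics/sc.png

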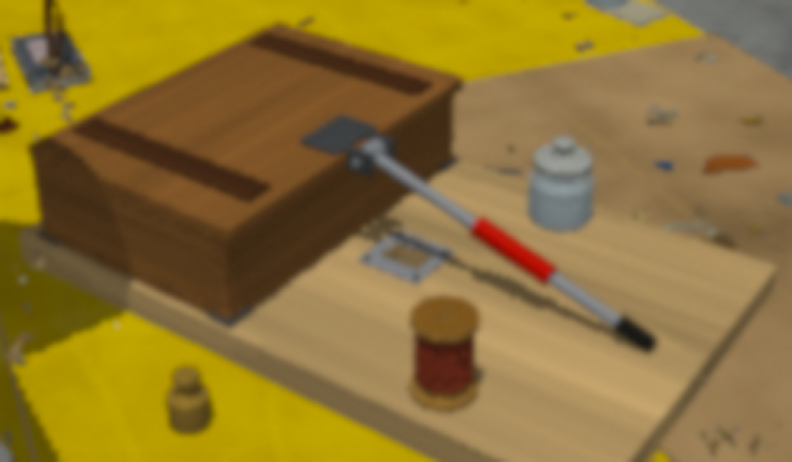

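View pics/tc.png

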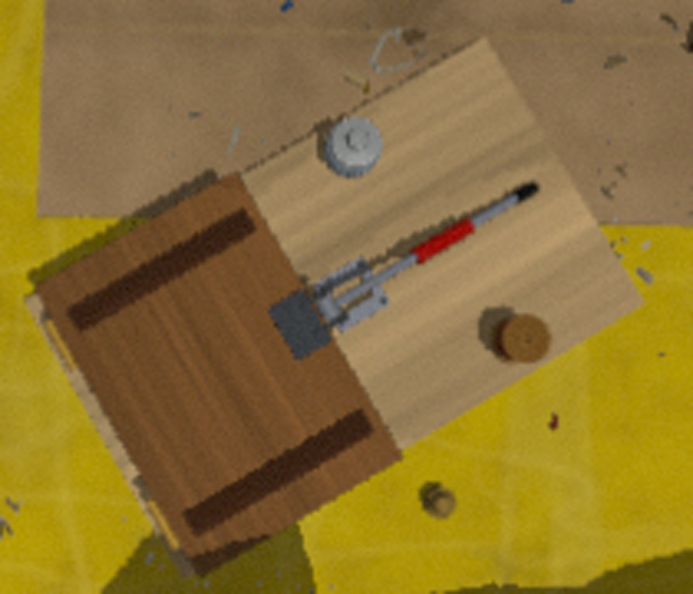

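Crop readings: the hole's steel rim is centred at side ≈(248.3,247.6) and top ≈(286,209.4). The board's front corners in the top view are ≈(327,131.5) and (374.5,211). The spool and jar stand about 50 mm to each side of the rod. Next I'll compute the frame and the clearances.

```bash
cat >> h.py <<'E'
E
python3 - <<'E'
from h import *
T=ctrl.camera_model('top');S=ctrl.camera_model('side')
t=lambda x,y:(180+x/3.3,120+y/3.3); s=lambda x,y:(125+x/3.3,170+y/3.3)
A=plane(T,*t(485,38),22);B=plane(T,*t(642,300),22)
print('corners',A,B,np.linalg.norm(A-B)); d=(B-A)/np.linalg.norm(B-A); cx=np.array([d[1],-d[0]]); 
if cx[1]<0: cx=-cx
print('yaw board',np.degrees(np.arctan2(cx[1],cx[0])))
mid=(A+B)[:2]/2; print('hole from board',mid+200*cx)
print('hole top/side plane',plane(T,*t(350,295),22),plane(S,*s(407,256),22),tri(T,t(350,295),S,s(407,256)))
g=np.array([589.98,-179.1]);f=np.array([632.4,-249.98]);v=g-f;print('yaw rod',np.degrees(np.arctan2(v[1],v[0])))
P=tri(T,t(333,313),S,s(370,152));print('pivot?',P)
print('hole from grip', g+cx*(168-90.8))
h=g+cx*(168-90.8); cy=np.array([-cx[1],cx[0]])
for n,p,z in(('spool',t(524,338),72),('jar',t(355,143),80),('weight',t(440,500),33)):
    q=plane(T,*p,z);w=q[:2]-h;print(n,q,'chest xy',w@cx,w@cy)
for n in('A','B'):
    w=eval(n)[:2]-h;print(n,w@cx,w@cy)
E
```

```text
corners [ 757.95156929 -221.78082478   22.        ] [ 547.00974396 -347.4562875    22.        ] 245.54180011058827
yaw board 120.78574871711002
hole from board [ 550.11481695 -112.8011098 ]
hole top/side plane [ 548.32512041 -112.45403019   22.        ] [ 551.94888582 -113.20661052   22.        ] (array([ 550.0164487 , -113.09133122,   22.21686924]), np.float64(3.639460932990169))
yaw rod 120.89952095516408
pivot? (array([532.91593606, -93.46619135,  91.63077493]), np.float64(4.51964509667923))
hole from grip [ 550.46678588 -112.77846571]
spool [ 514.46471031 -239.16296352   72.        ] chest xy -90.14839486551023 95.6161996414155
jar [ 659.41672205 -109.72139017   80.        ] chest xy -53.13746393218188 -95.16219957864189
weight [ 389.76188411 -182.1347206    33.        ] chest xy 22.670388041532256 173.55808552791297
A -199.83930526795507 -122.45693813231746
B -199.83930526795507 123.08486197827081
```

The measurements agree: hole at (550.2,-112.8), yaw 120.8°, spool and jar edges at least 73 mm from the rod plane. I'll grip 105 mm from the tip so the fingers clear the chest rim at the end.

```bash
cat >> h.py <<'E'
YAW=np.radians(120.8); H=np.array([550.2,-112.8,22.]); CX=np.array([np.cos(YAW),np.sin(YAW),0]); CY=np.array([-CX[1],CX[0],0]); Z=np.array([0,0,1.])
def tool(tilt): # x=chest x, z down, tilt about tool y
    return R.from_matrix(np.c_[CX,-CY,-Z])*R.from_rotvec([0,tilt,0])
def W(x,y,z): return H+CX*x+CY*y+Z*z   # hole frame -> world
def chest(p): w=np.array(p)-H; return np.array([w@CX,w@CY,w@Z])
def delta(P,Rt):
    o=ctrl.get_obs(); R0=R.from_rotvec(o['orientation'])
    return R0.inv().apply(P-o['ee_pos']).round(1),(R0.inv()*Rt).as_rotvec().round(3)
E
python3 - <<'E'
from h import *
print(delta(W(-67.7,0,140),tool(0)))
E
```

```text
(array([ 500.4, -276.8,   60.4]), array([-1.000e-03, -1.000e-03, -1.786e+00]))
```

```bash
python3 -m inch '[{"xyz":[40,-23,0],"rot":[0,0,-0.12]},{"xyz":[75,-42,0],"rot":[0,0,-0.24]},{"xyz":[110,-61,5],"rot":[0,0,-0.36]},{"xyz":[145,-80,10],"rot":[0,0,-0.48]},{"xyz":[180,-100,15],"rot":[0,0,-0.6]},{"xyz":[215,-119,20],"rot":[0,0,-0.72]},{"xyz":[250,-138,25],"rot":[0,0,-0.84]},{"xyz":[285,-158,30],"rot":[0,0,-0.96]},{"xyz":[320,-177,35],"rot":[0,0,-1.08]},{"xyz":[355,-196,40],"rot":[0,0,-1.2]},{"xyz":[390,-216,45],"rot":[0,0,-1.32]},{"xyz":[425,-235,50],"rot":[0,0,-1.44]}]' 70; python3 - <<'E'
from h import *
o=ctrl.get_obs();print(o['qpos'],chest(o['ee_pos']));print(delta(W(-67.7,0,140),tool(0)))
E
```

```text
t: 1.1
ee_pos: [527.6, -233.1, 172.2]
orientation: [-1.991, -2.43, 0.0]
ft_force: [0.8, 0.8, -0.4]
width: 63.8
grasp_force: 0.0
[-4.36684762e-01  4.16630595e-01  1.77601032e+00  1.62070183e-05
  9.49492246e-01 -6.34641537e-01] [-91.78037908  81.01266144 150.22330788]
(array([49.7, 68.4, 10.2]), array([-0.  , -0.  , -0.34]))
```

```bash
python3 -m inch '[{"xyz":[17,23,3],"rot":[0,0,-0.115]},{"xyz":[34,46,6],"rot":[0,0,-0.23]},{"xyz":[49.7,68.4,10.2],"rot":[0,0,-0.34]},{"xyz":[49.7,68.4,10.2],"rot":[0,0,-0.34]},{"xyz":[49.7,68.4,10.2],"rot":[0,0,-0.34]},{"xyz":[49.7,68.4,10.2],"rot":[0,0,-0.34]}]'; python3 - <<'E'
from h import *
print(ctrl.get_obs()['qpos'],chest(ctrl.get_obs()['ee_pos']));print(delta(W(-67.7,0,22.5),tool(0)))
m=ctrl.camera_model('wrist');im=ctrl.get_image('wrist');cv2.imwrite('pics/w1.png',im[:,:,::-1])
b=blob(im,(0,150,90),(8,255,255),(0,0,512,384));print(b[0],b[1])
for s in(95,105):print(proj(m,W(-168+s*np.cos(.3),0,5.5+s*np.sin(.3))))
print('sleeve at z', chest(plane(m,*b[0],22+33.6)), 'hole',proj(m,W(0,0,0)))
E
```

```text
t: 1.6
ee_pos: [583.8, -173.3, 162.1]
orientation: [-1.561, -2.725, 0.001]
ft_force: [-0.8, -0.1, 1.0]
width: 63.7
grasp_force: 0.0
[-3.08017499e-01  4.73320667e-01  1.70903843e+00 -3.63792694e-04
  9.60364078e-01 -8.38570863e-01] [-69.18904588   2.1543969  140.09123946]
(array([  1.4,   2.3, 117.6]), array([-0.001, -0.001, -0.007]))
[255.52657005 201.67512077] [247 171  17  61 828]
[254.24902171 202.19965107]
[254.19993691 192.15403987]
sleeve at z [-76.78428758  -1.06034118  33.6       ] hole [253.62317631 104.94858955]
```

View pics/w1.png

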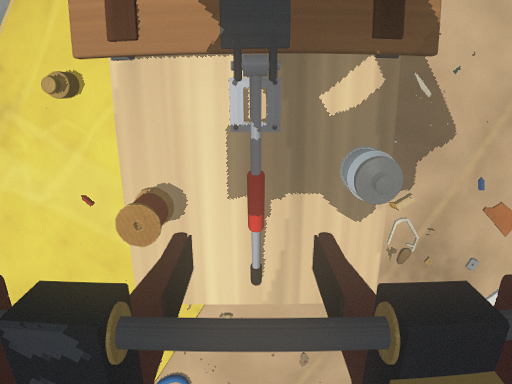

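The wrist view shows the sleeve at (255.5,201.7), within about 1 mm of the prediction, with the rod vertical in the image and midway between the fingers. I'll descend.

```bash
python3 -m inch '[{"xyz":[1,2,30],"rot":[0,0,0]},{"xyz":[1,2,60],"rot":[0,0,0]},{"xyz":[1,2,85],"rot":[0,0,0]},{"xyz":[1,2,105],"rot":[0,0,0]},{"xyz":[1,2,117.5],"rot":[0,0,0]},{"xyz":[1,2,117.5],"rot":[0,0,0]},{"xyz":[1,2,117.5],"rot":[0,0,0]},{"xyz":[1,2,117.5],"rot":[0,0,0]}]'; python3 - <<'E'
from h import *
print(chest(ctrl.get_obs()['ee_pos']));print(delta(W(-67.7,-1,22.5),tool(0)))
E
```

```text
t: 2.32
ee_pos: [586.3, -172.0, 46.2]
orientation: [1.56, 2.725, 0.001]
ft_force: [0.7, -0.3, 0.4]
width: 63.6
grasp_force: 0.0
[-69.37407532  -0.71473256  24.24603185]
(array([1.7, 0.3, 1.7]), array([ 0.001,  0.001, -0.007]))
```

Centred on the rod. Closing the fingers.

```bash
python3 -m inch '[{"xyz":[1.5,0.3,1.5],"rot":[0,0,0]},{"xyz":[1.5,0.3,1.5],"rot":[0,0,0]},{"xyz":[1.5,0.3,1.5],"rot":[0,0,0]},{"xyz":[1.5,0.3,1.5],"rot":[0,0,0]},{"xyz":[1.5,0.3,1.5],"rot":[0,0,0]},{"xyz":[1.5,0.3,1.5],"rot":[0,0,0]},{"xyz":[1.5,0.3,1.5],"rot":[0,0,0]},{"xyz":[1.5,0.3,1.5],"rot":[0,0,0]}]' 255; python3 - <<'E'
from h import *
o=ctrl.get_obs();c=chest(o['ee_pos']);print(c,delta(W(-67.7,-1,22.5),tool(0)))
from scipy.optimize import brentq
# trajectory: tip path -> TCP shift in start tool frame (x=chest x, z=down)
def piv(th): return np.array([208-180*np.cos(th)+6*np.sin(th),60+180*np.sin(th)+6*np.cos(th)])
def phi(t):
    th=brentq(lambda a:np.linalg.norm(piv(a)-t)-205,-.2,1.2);d=piv(th)-t;return np.arctan2(d[1],d[0]),th
T=[(-168,5.5),(-164,9),(-158,13),(-150,15)]+[(x,15) for x in np.linspace(-140,0,15)]+[(0,8),(0,0),(0,-6),(0,-10)]
p0,_=phi(np.array(T[0])); t0=np.array(T[0]); u=lambda a:np.array([np.cos(a),np.sin(a)])
r=c[[0,2]]-t0
for t in T:
    p,th=phi(np.array(t)); d=p-p0; Q=np.array([[np.cos(d),-np.sin(d)],[np.sin(d),np.cos(d)]])
    e=np.array(t)+Q@r-c[[0,2]]; print(t,'x %.1f z %.1f rot %.3f th %.2f'%(e[0],-e[1],d,th))
E
```

```text
t: 2.98
ee_pos: [585.0, -169.9, 43.5]
orientation: [-1.559, -2.727, 0.0]
ft_force: [-7.0, -4.9, 1.9]
width: 14.1
grasp_force: 4.7
[-66.86671509  -0.66364706  21.45414368] (array([-0.8,  0.3, -1. ]), array([-0.   , -0.   , -0.005]))
(-168, 5.5) x 0.0 z -0.0 rot 0.000 th -0.00
(-164, 9) x 3.1 z -8.4 rot 0.048 th 0.07
(-158, 13) x 7.9 z -17.7 rot 0.102 th 0.15
(-150, 15) x 14.1 z -25.5 rot 0.161 th 0.22
(np.float64(-140.0), 15) x 21.8 z -31.9 rot 0.227 th 0.29
(np.float64(-130.0), 15) x 29.4 z -37.3 rot 0.285 th 0.35
(np.float64(-120.0), 15) x 37.0 z -42.1 rot 0.338 th 0.41
(np.float64(-110.0), 15) x 44.6 z -46.4 rot 0.386 th 0.45
(np.float64(-100.0), 15) x 52.1 z -50.3 rot 0.431 th 0.50
(np.float64(-90.0), 15) x 59.5 z -53.9 rot 0.474 th 0.54
(np.float64(-80.0), 15) x 67.0 z -57.3 rot 0.515 th 0.58
(np.float64(-70.0), 15) x 74.4 z -60.4 rot 0.555 th 0.62
(np.float64(-60.0), 15) x 81.8 z -63.3 rot 0.593 th 0.65
(np.float64(-50.0), 15) x 89.2 z -66.0 rot 0.630 th 0.69
(np.float64(-40.0), 15) x 96.5 z -68.6 rot 0.667 th 0.72
(np.float64(-30.0), 15) x 103.8 z -71.1 rot 0.702 th 0.75
(np.float64(-20.0), 15) x 111.0 z -73.3 rot 0.737 th 0.78
(np.float64(-10.0), 15) x 118.2 z -75.5 rot 0.772 th 0.81
(np.float64(0.0), 15) x 125.4 z -77.6 rot 0.806 th 0.84
(0, 8) x 123.0 z -72.2 rot 0.834 th 0.80
(0, 0) x 120.4 z -65.8 rot 0.865 th 0.76
(0, -6) x 118.4 z -61.0 rot 0.887 th 0.73
(0, -10) x 117.2 z -57.7 rot 0.901 th 0.70
```

```bash
python3 -m inch '[{"xyz":[0,0,0],"rot":[0,0,0]},{"xyz":[0,0,0],"rot":[0,0,0]},{"xyz":[3.1,0,-8.4],"rot":[0,0.048,0]},{"xyz":[7.9,0,-17.7],"rot":[0,0.102,0]},{"xyz":[14.1,0,-25.5],"rot":[0,0.161,0]},{"xyz":[21.8,0,-31.9],"rot":[0,0.227,0]},{"xyz":[29.4,0,-37.3],"rot":[0,0.285,0]},{"xyz":[37,0,-42.1],"rot":[0,0.338,0]},{"xyz":[44.6,0,-46.4],"rot":[0,0.386,0]},{"xyz":[52.1,0,-50.3],"rot":[0,0.431,0]},{"xyz":[52.1,0,-50.3],"rot":[0,0.431,0]},{"xyz":[52.1,0,-50.3],"rot":[0,0.431,0]}]'; cat >c.py <<'E'
from h import *
o=ctrl.get_obs();R0=R.from_rotvec(o['orientation']);print(o['qpos'].round(2),'chest tcp',chest(o['ee_pos']).round(1),'tilt',(tool(0).inv()*R0).as_rotvec().round(3))
I={n:ctrl.get_image(n) for n in('side','top')}
M={n:ctrl.camera_model(n) for n in I}
import sys
cv2.imwrite(f'pics/{sys.argv[1]}.png',cv2.resize(I['side'][110:310,125:365],None,fx=3,fy=3)[:,:,::-1])
E
python3 c.py m1
```

```text
t: 3.98
ee_pos: [558.3, -125.6, 93.0]
orientation: [-1.366, -2.389, -0.297]
ft_force: [-2.6, -3.9, -3.7]
width: 13.4
grasp_force: 30.0
[-0.38  0.68  1.61  0.27  1.22 -1.06] chest tcp [-15.1  -0.4  71. ] tilt [0.    0.43  0.006]
```

View pics/m1.png

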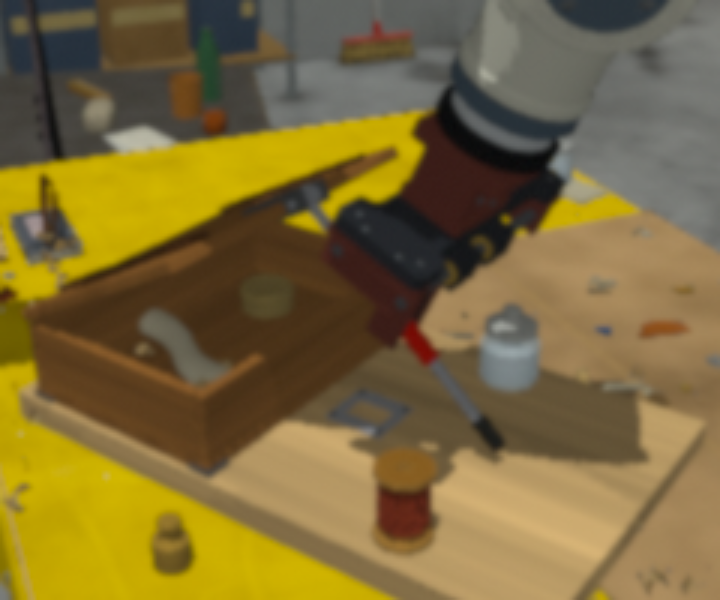

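The lid is open about 0.5 rad and the foot hangs clear at side pixel ≈(292,259). The bystanders have not moved. Next I'll work out the second stage in the current tool axes.

```bash
python3 - <<'E'
from h import *
m=ctrl.camera_model('side')
for z in (8,15,22):print(z,proj(m,W(-100,-.8,z)))
a=.431;c,s=np.cos(a),np.sin(a)
for x,z,r in [(59.5,-53.9,.474),(67,-57.3,.515),(74.4,-60.4,.555),(81.8,-63.3,.593),(89.2,-66,.63),(96.5,-68.6,.667),(103.8,-71.1,.702),(111,-73.3,.737),(118.2,-75.5,.772),(125.4,-77.6,.806)]:
    dx,dz=x-52.1,z+50.3
    # tool x axis after tilt a: Ry(a): x'=(c,-s), z'=(s,c)
    print(np.round([c*dx-s*dz, s*dx+c*dz, r-a],3))
E
```

```text
8 [289.43245306 260.45198419]
15 [289.61943259 257.50312542]
22 [289.80761665 254.5285857 ]
[ 8.227 -0.179  0.043]
[16.462 -0.135  0.084]
[24.48   0.14   0.124]
[32.415  0.597  0.162]
[40.266  1.235  0.199]
[47.985  1.923  0.236]
[55.662  2.701  0.271]
[63.122  3.711  0.306]
[70.583  4.72   0.341]
[78.002  5.82   0.375]
```

```bash
python3 -m inch '[{"xyz":[8.2,0,-0.2],"rot":[0,0.043,0]},{"xyz":[16.5,0,-0.1],"rot":[0,0.084,0]},{"xyz":[24.5,0,0.1],"rot":[0,0.124,0]},{"xyz":[32.4,0,0.6],"rot":[0,0.162,0]},{"xyz":[40.3,0,1.2],"rot":[0,0.199,0]},{"xyz":[48,0,1.9],"rot":[0,0.236,0]},{"xyz":[55.7,0,2.7],"rot":[0,0.271,0]},{"xyz":[63.1,0,3.7],"rot":[0,0.306,0]},{"xyz":[70.6,0,4.7],"rot":[0,0.341,0]},{"xyz":[78,0,5.8],"rot":[0,0.375,0]},{"xyz":[78,0,5.8],"rot":[0,0.375,0]},{"xyz":[78,0,5.8],"rot":[0,0.375,0]}]'; python3 c.py m2; python3 - <<'E'
from h import *
m=ctrl.camera_model('side')
for x,z in ((0,15),(0,8),(-10,15),(0,0)):print(x,z,(proj(m,W(x,-.8,z))-[125,110])*3)
E
```

```text
t: 5.08
ee_pos: [520.3, -61.9, 120.4]
orientation: [-1.187, -2.077, -0.503]
ft_force: [-5.5, -3.7, -2.3]
width: 13.2
grasp_force: 30.0
[-0.4   0.75  1.58  0.44  1.52 -1.12] chest tcp [59.1 -0.4 98.4] tilt [0.001 0.806 0.005]
0 15 [368.20651102 394.37072979]
0 8 [368.17580438 402.8583796 ]
-10 15 [380.05298688 398.92458589]
0 0 [368.14113073 412.4760272 ]
```

View pics/m2.png

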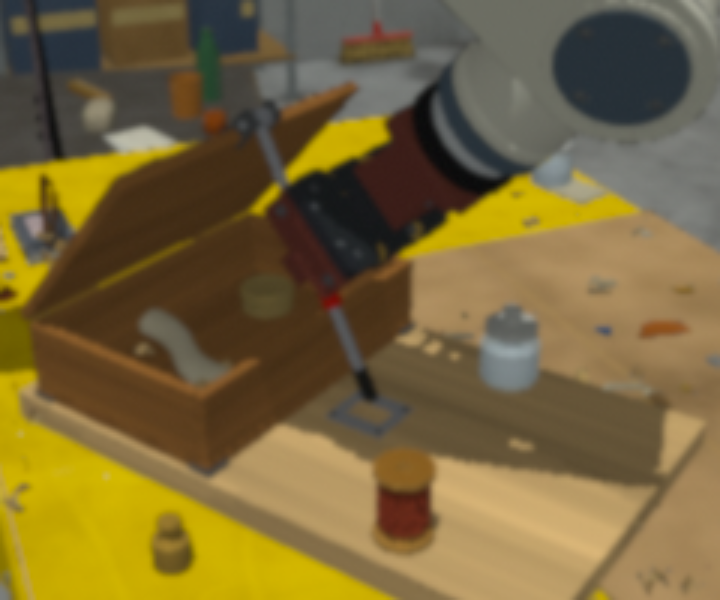

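The foot is right over the hole: its end is at (369,397), the rim centre at (370,413), and both match the prediction. Lowering it now.

```bash
python3 -m inch '[{"xyz":[-2.8,0,1],"rot":[0,0.014,0]},{"xyz":[-5.6,0,2],"rot":[0,0.028,0]},{"xyz":[-8.8,0,3.3],"rot":[0,0.044,0]},{"xyz":[-12,0,4.6],"rot":[0,0.059,0]},{"xyz":[-14.4,0,5.5],"rot":[0,0.07,0]},{"xyz":[-16.8,0,6.4],"rot":[0,0.081,0]},{"xyz":[-18.4,0,7.1],"rot":[0,0.088,0]},{"xyz":[-20,0,7.9],"rot":[0,0.095,0]},{"xyz":[-20,0,7.9],"rot":[0,0.095,0]},{"xyz":[-20,0,7.9],"rot":[0,0.095,0]}]'; python3 c.py m3; python3 - <<'E'
from h import *
m=ctrl.camera_model('side')
for z in (0,-10):print((proj(m,W(0,-.8,z))-[125,110])*3)
E
```

```text
t: 6.02
ee_pos: [524.6, -69.1, 100.4]
orientation: [-1.142, -1.997, -0.549]
ft_force: [-6.3, -3.8, -3.2]
width: 13.4
grasp_force: 30.0
[-0.42  0.83  1.52  0.47  1.58 -1.15] chest tcp [50.6 -0.4 78.4] tilt [0.    0.9   0.005]
[368.14113073 412.4760272 ]
[368.09840891 424.37556149]
```

View pics/m3.png

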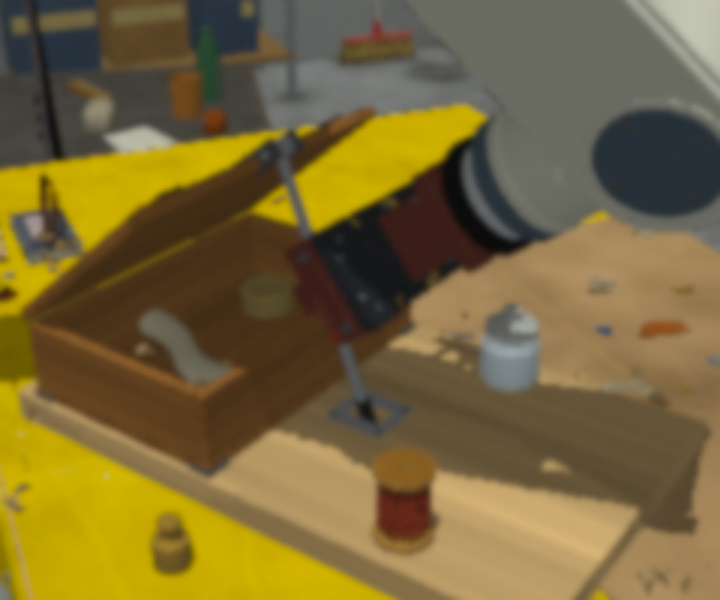

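The foot has gone into the hole inside the rim at (368,412), and the forces stay small. I'll release and then back off along the tool axis.

```bash
python3 -m inch '[{"xyz":[0,0,0],"rot":[0,0,0]},{"xyz":[0,0,0],"rot":[0,0,0]},{"xyz":[0,0,0],"rot":[0,0,0]},{"xyz":[0,0,0],"rot":[0,0,0]},{"xyz":[0,0,0],"rot":[0,0,0]},{"xyz":[0,0,0],"rot":[0,0,0]}]' 80 && python3 -m inch '[{"xyz":[0,0,-8],"rot":[0,0,0]},{"xyz":[0,0,-20],"rot":[0,0,0]},{"xyz":[0,0,-40],"rot":[0,0,0]},{"xyz":[0,0,-60],"rot":[0,0,0]},{"xyz":[0,0,-80],"rot":[0,0,0]},{"xyz":[0,0,-100],"rot":[0,0,0]},{"xyz":[0,0,-120],"rot":[0,0,0]},{"xyz":[0,0,-120],"rot":[0,0,0]},{"xyz":[0,0,-120],"rot":[0,0,0]},{"xyz":[0,0,-120],"rot":[0,0,0]}]'; python3 c.py m4
```

```text
t: 6.62
ee_pos: [525.9, -68.7, 101.3]
orientation: [-1.142, -1.998, -0.553]
ft_force: [1.1, -0.1, -0.9]
width: 49.6
grasp_force: 0.0
t: 7.45
ee_pos: [572.9, -149.6, 175.3]
orientation: [-1.142, -1.997, -0.552]
ft_force: [-0.5, 0.1, 0.5]
width: 60.4
grasp_force: 0.0
[-0.49  0.83  1.31  0.43  1.81 -1.1 ] chest tcp [-43.2  -0.7 153.3] tilt [-0.002  0.902  0.006]
```

View pics/m4.png

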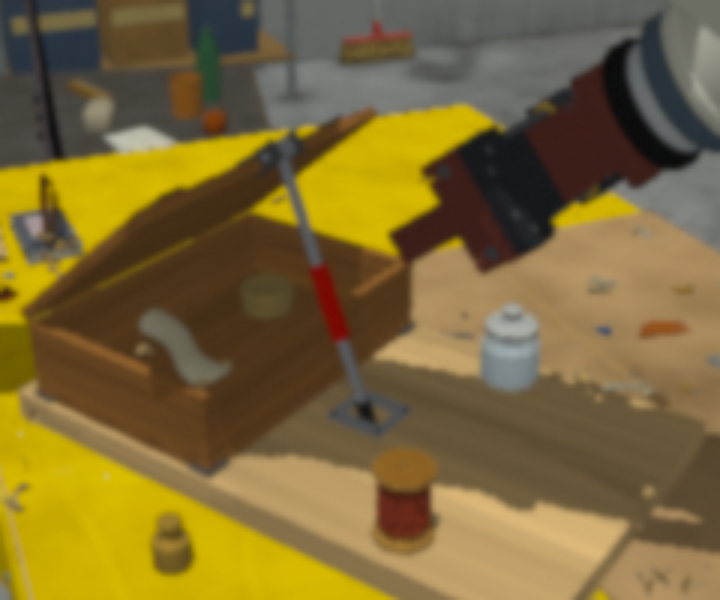

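The lid stands propped with the foot in the hole, the gripper is clear, and the spool, jar and weight have not moved.

```bash
python3 -c "
from workcell import ctrl
print(ctrl.close_job())"
```

```text
the job is handed in; nothing more can be done
None
```

The job is handed in at about 7.5 s: the last picture shows the lid propped open with the rod's foot in the hole, the gripper clear, and the spool, jar and weight where they stood; no verdict was returned.

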